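# Lock the bend die's clamp latch and hold its cover plate ready for the screws

## Task

The tube bender's blue die is being closed up. First swing the latch arm by its red knob until it rests fully home in the yellow catch and stays there; then pick up the yellow cover plate by its black handle and hold it level about 25 mm above the aluminium seat on top of the die, not touching it, with its four holes lined up over the four threaded holes so that a helper could drop a screw straight through each one (either way round will do). Finish while still holding the plate there, with the latch shut, and leave the other things on the bench where they are.

Things in the scene. Friction and masses are not known exactly. Their poses are not given: they have to be found in the camera images.
- latch (a joint): angle (rad) of the latch arm about its upright pivot: 0 = fully home in the catch (a hard stop), up to 1.6 = wide open; starts 0.8 to 1.4. It turns stiffly (about 1.2 N at the knob) and stays where it is left. Seen from above, opening is clockwise and closing anticlockwise
- latch_knob (a point): the latch's red upright round knob, 18 mm across, 50 mm tall; this point is on its axis, 106 mm above the table, 20 mm below its top. It stands 105 mm from the pivot on a flat steel arm 20 mm wide (arm top at 76 mm), which reaches 45 mm past it. Its x axis points along the arm to the pivot. All else on the die is at most 84 mm high
- latch_hinge (a point): a point on the latch's upright pivot axis, 106 mm above the table, as high as latch_knob; on the die it lies at x = +60, y = +118 mm from die_seat's centre. Shut, the knob lies straight along the die's -x from here
- die_seat (a point): centre of the upper face of the aluminium seat (110 x 80 mm, long side along its x) on the fixed blue round die (164 mm across), 78 mm above the table; z up. The four 8 mm threaded holes lie at x = +-40, y = +-25 mm from it. The die's dark base spans x -110 to 110, y -95 to 145 mm; tube, latch and catch are on its +y side
- die_hole_a (a point): mouth of the threaded hole at x = -40, y = -25 mm of the seat
- die_hole_b (a point): mouth of the diagonally opposite threaded hole, at x = +40, y = +25 mm of the seat
- plate_center (a point): centre of the loose yellow cover plate, 23 mm above its underside, in its black bar handle (44 mm long in x, 14 mm thick in y, top 46 mm above the underside; pinch it across y). Plate 110 (x) x 80 (y) x 6 mm, 0.25 to 0.45 kg, flat on the table at the start; four 18 mm holes at x = +-40, y = +-25 mm, the same turned half round
- plate_hole_a (a point): centre of the plate's hole at x = -40, y = -25 mm, at the underside
- plate_hole_b (a point): centre of the diagonally opposite hole, at x = +40, y = +25 mm, at the underside
- spare_die: bystander: a loose blue grooved die, 100 mm across, 42 mm tall, origin under its centre
- screw_tray: bystander: a loose red open tray with screws, 100 x 130 x 30 mm, origin under its centre
- lube_can: bystander: a standing can, 62 mm across, 150 mm tall, origin under its centre
- wrench: bystander: a steel wrench lying on the table, about 170 mm long (x), 7 mm thick, origin under its middle
- mandrel: bystander: a standing steel cylinder, 44 mm across, 90 mm tall, origin under its centre
- mallet: bystander: a hammer lying on the table, 260 mm long (x, head at +x), 26 mm high, origin under its middle
There are look-alikes about, which are no part of the job. Several things look just like the part that bears plate_center: the one meant starts farthest from the robot's base.

How it is judged:
By the outcome, as a careful person would: the job done as asked, in the order asked, and still so for the second after the job is handed in, while the arm keeps its last pose, push and grip.
It also fails if it takes over 64 s, if anything falls off the work surface, if the arm or the gripper's body presses on something with over 40 N, if the wrist force passes 120 N, or if a joint passes its speed limit or range.

## Robot

A 6-joint arm with a two-finger parallel gripper is mounted at the origin on the work surface. World frame = base frame: x ahead of the robot, y to its left, z up, the work surface at z = 0. Lengths are in m, angles in degrees, forces in N, time in s.
With the tool pointing down it reaches from about 0.3 to 0.75 m from the base axis. Payload 8.5 kg.
Tool frame: the origin (TCP) lies on the mounting face of the last link; the fingertips stand tip_extent ahead of it and the grasp point (between the pads) lies 155 mm ahead of it (tip_extent is the distance from the TCP to the fingertips, in m); z points along the fingers, y is the line along which they close (so a half turn about z gives the same grasp; the last joint's range is limited). The gripper opens to 85 mm and grips with 20 to 120 N. Pads are 22 mm wide; open, the fingers measure 114 mm over their backs; the gripper's body (76 mm by 85 mm) begins 54 mm behind the grasp point. The pads swing forward as they close: fully open they stand 13 mm farther back than shut.
Start: joints at [-80.403, 21.807, 74.336, -0, 83.858, -12.336], TCP at [0.205, -0.51, 0.405] pointing down, gripper open.
Joint ranges: [-178.18, 178.18], [-50.72, 133.34], [12.68, 142.11], [-81.47, 261.47], [9.98, 163.14], [-165.26, 165.26]. Speed limits (degrees/s): [136.94, 136.94, 180, 180, 180, 180].

## Interface

Orientations are given as a 3x3 rotation matrix whose columns are the frame's x, y, z axes.
In Python, from rig import observe, get_image, camera_params, close_job, tip_extent gives the robot as it stands.
- The arm moves only by the shell command python3 -m creep 'ROWS' [FORCE]. ROWS is JSON, a list of rows, each an object with "jaw": the gripper's target within -1 to 1 (shut at 1, half-way at 0, fully open at -1); "travel": the shift along the world's x, y, z in mm, a list of three; "roll": the turn about the world's z in rad. A call has 1 to 12 rows; each row is the pose to reach, as a shift and turn from the pose commanded when the call began; what a row does not reach only later rows make up. A row lasts 1/10 s, in which the tool goes at most 50 mm and 8.59 degrees, less where a joint would pass 70% of its speed; a pose out of reach is approached as far as the arm can. A call with a gripper value outside its range is refused whole. The fingers move at their own pace and stop on an object; FORCE is the grip in N (left out, the last holds). Time passes only in rows, so rows that repeat a pose let the fingers close. It gives the time, the measured TCP pose, the force, the opening and the grip force at its end, in the units of the state.
- observe(): the state, without advancing time (a new reading comes with each control period).
- get_image(name): name is "scene" or "top"; returns (picture, depth): 480x640x3 uint8, red, green, blue; 480x640 float32, m along the optical axis (not along the pixel's ray), 0 where there is no reading.
- camera_params(name): a dict with "mtx" (3x3 intrinsics, pixels), "extrinsics" (4x4, takes a point from camera to world coordinates). Camera axes: x right, y down, z forward; pixel columns grow to the right and rows downward; lengths in m; the calibration is good to about 2 mm. A picture is of the moment at which its call begins. camera_params takes no time and is no camera call.
- close_job(): hands the job in; it is judged then, once.
The state is a dict: "time_s": time; "q": joint angles; "qvel": joint speeds; "joint_efforts": joint torques, N m; "position": TCP position; "tool_rot": TCP orientation; "ft_force": force on the tool from outside, world axes, zero at the start; "wrist_torque": the same for the moment, N m; "grip_width": finger opening in m; "gripper_force": force on a finger pad.
Only numpy, scipy, OpenCV 4.12 (cv2) and the standard library are available. Lean on these libraries where they do the work, as an engineer would, in place of code of your own. Each camera call takes 0.05 s, during which the arm holds its last target. There are 200 camera calls.

## Working session

There is one attempt and no reset: what is moved stays moved. The work goes in short steps, Python scripts to look and compute and a shell command to move; the robot and the scene stay as the last step left them, time stands still between calls to the robot, and variables do not carry over. Pictures are saved under pics/ and viewed, at most 10 in all, crops included, and the job is handed in when it is done.

```bash
mkdir -p pics; cat > h.py <<'E'
import numpy as np, cv2
from rig import *
def grab(n):
    im,d=get_image(n); p=camera_params(n); K=p["mtx"];T=np.array(p["extrinsics"])
    K=np.array(K); v,u=np.mgrid[0:480,0:640]
    P=np.stack([(u-K[0,2])/K[0,0]*d,(v-K[1,2])/K[1,1]*d,d,np.ones_like(d)],-1)@T.T
    return im,d,P[...,:3]
def save(n,im): cv2.imwrite(n,im[...,::-1])
E
python3 - <<'E'
from h import *
for n in("top","scene"):
    im,d,P=grab(n); save(f"pics/{n}0.png",im); np.savez(f"{n}0.npz",im=im,P=P)
    print(n,np.array(camera_params(n)["extrinsics"]).round(3).tolist())
s=observe();print(s["time_s"],tip_extent,s["position"],np.array(s["tool_rot"]).round(3).tolist(),s["grip_width"])
E
```

```text
top [[-0.048, -0.976, 0.211, 0.146], [-0.999, 0.047, -0.011, -0.001], [0.001, -0.211, -0.977, 1.639], [0.0, 0.0, 0.0, 1.0]]
scene [[0.553, 0.64, -0.533, 1.175], [0.833, -0.438, 0.338, -0.448], [-0.017, -0.631, -0.776, 1.103], [0.0, 0.0, 0.0, 1.0]]
0.1 0.1734 [ 0.20541252 -0.51015385  0.40419511] [[0.928, 0.374, -0.0], [0.374, -0.928, 0.001], [0.0, -0.001, -1.0]] 0.08554772326830021
```

View pics/top0.png

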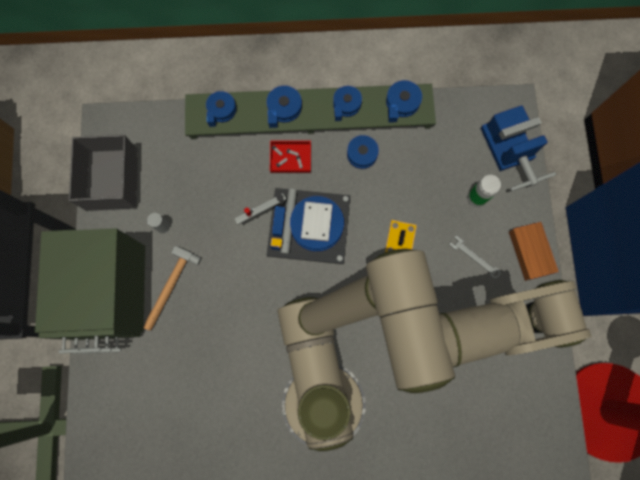

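View pics/scene0.png

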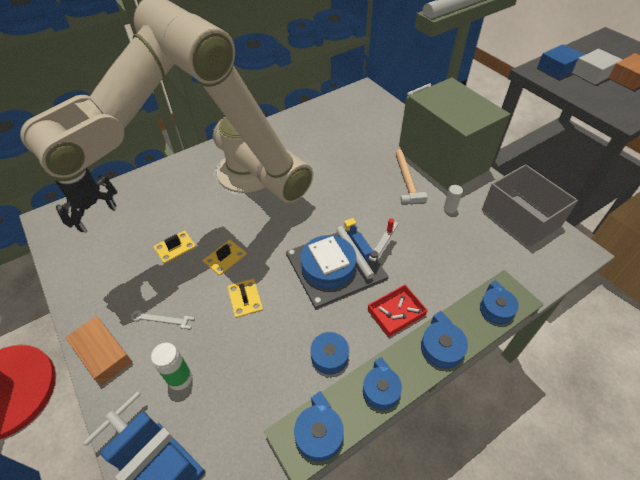

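The top view shows the die (318,222), the latch with its red knob (248,211), the yellow catch (277,242) and a plate (401,236). In the scene view there are three plate look-alikes, at (175,246), (225,257) and (245,297). I'll measure their distances from the base and enlarge the candidate.

```bash
cat >> h.py <<'E'
def plates(im,P):
    hsv=cv2.cvtColor(im,cv2.COLOR_RGB2HSV)
    m=((hsv[...,0]>18)&(hsv[...,0]<32)&(hsv[...,1]>150)&(hsv[...,2]>60)).astype(np.uint8)
    m[:, :]*=(np.abs(P[...,2]-.006)<.012)
    n,l,st,c=cv2.connectedComponentsWithStats(m)
    for i in range(1,n):
        if st[i,4]<150: continue
        p=P[l==i][:,:2]; r=cv2.minAreaRect((p*1000).astype(np.float32))
        print("plate",c[i].round(),st[i,4],np.round(r[0],1),np.round(r[1],1),round(r[2],1),"dist",round(np.hypot(*r[0])))
def comp(name,m,P,k=30):
    n,l,st,c=cv2.connectedComponentsWithStats(m.astype(np.uint8))
    for i in range(1,n):
        if st[i,4]<k: continue
        p=P[l==i]; r=cv2.minAreaRect((p[:,:2]*1000).astype(np.float32))
        print(name,c[i].round(),st[i,4],np.round(r[0],1),np.round(r[1],1),round(r[2],1),"z",np.median(p[:,2]).round(4))
E
python3 - <<'E'
from h import *
for n in("top","scene"):
    z=np.load(n+"0.npz");im,P=z["im"],z["P"];print(n);plates(im,P)
    hsv=cv2.cvtColor(im,cv2.COLOR_RGB2HSV);Z=P[...,2]
    near=(np.hypot(P[...,0],P[...,1])<.8)
    comp("seat",(abs(Z-.078)<.008)&(hsv[...,1]<60)&(hsv[...,2]>150)&near,P)
    comp("red",((hsv[...,0]<6)|(hsv[...,0]>174))&(hsv[...,1]>150)&near&(Z>.07),P,5)
    comp("yel",((hsv[...,0]>18)&(hsv[...,0]<32)&(hsv[...,1]>150)&near&(Z>.03)),P,10)
z=np.load("scene0.npz")["im"];t=np.load("top0.npz")["im"]
a=cv2.resize(z[200:330,130:410],(784,364),interpolation=2);b=cv2.resize(t[180:270,225:425],(520,234),interpolation=2)
o=np.zeros((600,784,3),np.uint8);o[:364]=a;o[364:598,:520]=b;save("pics/crop1.png",o)
E
```

```text
top
plate [400. 236.] 569 [ 485.7 -263. ] [ 79.1 104.2] 75.1 dist 552
seat [316. 221.] 861 [533.2  -3.5] [ 78.8 109.5] 81.6 z 0.0775
red [247. 211.] 28 [562.6 198.1] [15.4 14.5] 82.8 z 0.1239
yel [403. 237.] 37 [ 479.6 -262.9] [13.8 45.1] 72.4 z 0.0446
yel [276. 242.] 75 [473.  118.9] [33.4 20.7] 82.4 z 0.0829
yel [402. 249.] 17 [ 328.  -159.6] [ 3.1 31.1] 5.0 z 0.6572
scene
plate [174. 248.] 458 [ 189.4 -360.7] [ 83.3 106.9] 1.6 dist 407
plate [225. 258.] 517 [ 315.2 -246.7] [ 86.4 109.6] 15.4 dist 400
plate [245. 298.] 676 [ 482.2 -263.7] [ 77.3 112.5] 75.1 dist 550
seat [382. 242.] 136 [588.3 152.2] [19.3 88.4] 26.3 z 0.0757
seat [328. 254.] 867 [534.2  -3.9] [ 83.7 115. ] 79.9 z 0.0774
red [390. 225.] 62 [568.7 193.8] [14.7 14.8] 65.8 z 0.1083
yel [349. 223.] 67 [474.  114.8] [28. 24.] 84.2 z 0.0822
```

View pics/crop1.png

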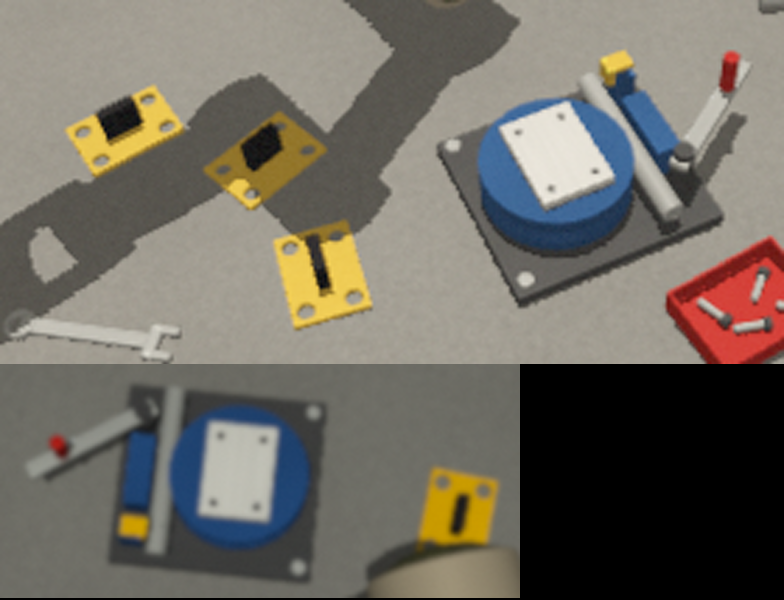

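The crop confirms it. The plate at scene (245,298), top (401,236), is 550 mm from the base, and the others at (174,248) and (225,258) are about 400 mm away, so this is the one meant. The knob is at about (565,197) mm and the latch is open by about 55°. Going above the knob.

```bash
python3 -m creep '[{"jaw":-1,"travel":[160,320,0],"roll":0.8},{"jaw":-1,"travel":[360,708,0],"roll":1.64},{"jaw":-1,"travel":[360,708,0],"roll":1.64},{"jaw":-1,"travel":[360,708,0],"roll":1.64},{"jaw":-1,"travel":[360,708,0],"roll":1.64},{"jaw":-1,"travel":[360,708,0],"roll":1.64},{"jaw":-1,"travel":[360,708,0],"roll":1.64},{"jaw":-1,"travel":[360,708,0],"roll":1.64},{"jaw":-1,"travel":[360,708,0],"roll":1.64},{"jaw":-1,"travel":[360,708,0],"roll":1.64},{"jaw":-1,"travel":[360,708,0],"roll":1.64},{"jaw":-1,"travel":[360,708,0],"roll":1.64}]' 20
cat >> h.py <<'E'
def st():
    s=observe();R=np.array(s["tool_rot"]);print("t",s["time_s"],"pos",np.round(np.array(s["position"])*1000,1),"yaw_y",np.degrees(np.arctan2(R[1,1],R[0,1])).round(2),"F",np.round(s["ft_force"],1),"w",round(s["grip_width"]*1000,1),"gf",round(float(np.max(s["gripper_force"])),1),"q",np.round(s["q"],0))
E
python3 -c "from h import *;st()"
```

```text
time_s: 1.3
position: [0.4778, 0.0269, 0.4046]
tool_rot: [[-0.441, 0.898, -0.0], [0.898, 0.441, -0.0], [0.0, -0.0, -1.0]]
ft_force: [1.3, -0.7, 0.7]
grip_width: 0.085
gripper_force: 0.0
t 1.3 pos [477.8  26.9 404.6] yaw_y 26.14 F [ 1.3 -0.7  0.7] w 85.0 gf 0.0 q [-11.  15.  85.  -0.  80. -37.]
```

```bash
python3 -m creep '[{"jaw":-1,"travel":[87,171,0],"roll":0},{"jaw":-1,"travel":[87,171,0],"roll":0},{"jaw":-1,"travel":[87,171,0],"roll":0},{"jaw":-1,"travel":[87,171,-40],"roll":0},{"jaw":-1,"travel":[87,171,-70],"roll":0},{"jaw":-1,"travel":[87,171,-70],"roll":0},{"jaw":-1,"travel":[87,171,-70],"roll":0}]' 20
python3 - <<'E'
from h import *
st()
for n in("top","scene"):
    im,P=grab(n)[::2];np.savez(n+"1.npz",im=im,P=P);print(n);plates(im,P)
    hsv=cv2.cvtColor(im,cv2.COLOR_RGB2HSV);Z=P[...,2]
    near=(np.hypot(P[...,0],P[...,1])<.8)
    comp("seat",(abs(Z-.078)<.008)&(hsv[...,1]<60)&(hsv[...,2]>150)&near,P)
    comp("red",((hsv[...,0]<6)|(hsv[...,0]>174))&(hsv[...,1]>150)&near&(Z>.07),P,5)
    comp("handle",(abs(Z-.045)<.006)&(hsv[...,2]<60)&(P[...,1]<-.2)&near,P)
a=np.load("scene1.npz")["im"];b=np.load("top1.npz")["im"]
o=np.zeros((600,800,3),np.uint8);o[:300,:400]=cv2.resize(a[170:270,320:453],(400,300));o[300:,:400]=cv2.resize(b[170:270,200:333],(400,300));o[:300,400:]=cv2.resize(b[190:280,360:480],(400,300));save("pics/c2.png",o)
E
```

```text
time_s: 2.0
position: [0.5644, 0.1954, 0.3352]
tool_rot: [[-0.437, 0.9, -0.001], [0.9, 0.437, -0.0], [0.0, -0.001, -1.0]]
ft_force: [0.2, 0.3, -0.1]
grip_width: 0.0855
gripper_force: 0.0
t 2.0 pos [564.4 195.4 335.2] yaw_y 25.89 F [ 0.2  0.3 -0.1] w 85.5 gf 0.0 q [  8.  30.  73.  -0.  77. -18.]
top
plate [400. 239.] 711 [ 481.7 -261.8] [ 79.6 113.3] 75.0 dist 548
plate [399. 293.] 753 [ 314.6 -243.8] [ 80.6 111.5] 13.8 dist 398
plate [440. 334.] 808 [ 186.4 -358.4] [ 80.3 110.6] 2.9 dist 404
seat [316. 221.] 884 [533.6  -3.4] [ 79.2 110.3] 81.6 z 0.0775
handle [401. 237.] 31 [ 478.4 -259.1] [ 7.5 39.5] 73.6 z 0.0445
handle [400. 292.] 35 [ 313.6 -242.2] [ 8.5 38.6] 14.2 z 0.0446
handle [442. 333.] 37 [ 187.  -354.4] [ 8.6 35.1] 4.4 z 0.0445
scene
plate [174. 248.] 456 [ 188.5 -360.7] [ 81.8 106.8] 3.1 dist 407
plate [224. 259.] 489 [ 317.2 -245.9] [ 83.5 110.2] 12.8 dist 401
plate [245. 299.] 658 [ 482.9 -263.6] [ 77.7 110.6] 75.1 dist 550
seat [328. 254.] 867 [535.3  -4.6] [ 82.6 112.4] 81.2 z 0.0775
red [390. 225.] 62 [567.9 193.5] [14.9 11.3] 36.7 z 0.1071
handle [170. 239.] 40 [ 191.5 -361.1] [ 8.4 37.6] 12.9 z 0.0431
handle [222. 249.] 49 [ 319.8 -247. ] [11.2 41.1] 14.5 z 0.0445
handle [242. 291.] 40 [ 485.5 -265. ] [ 8.1 40.3] 74.1 z 0.0453
```

View pics/c2.png

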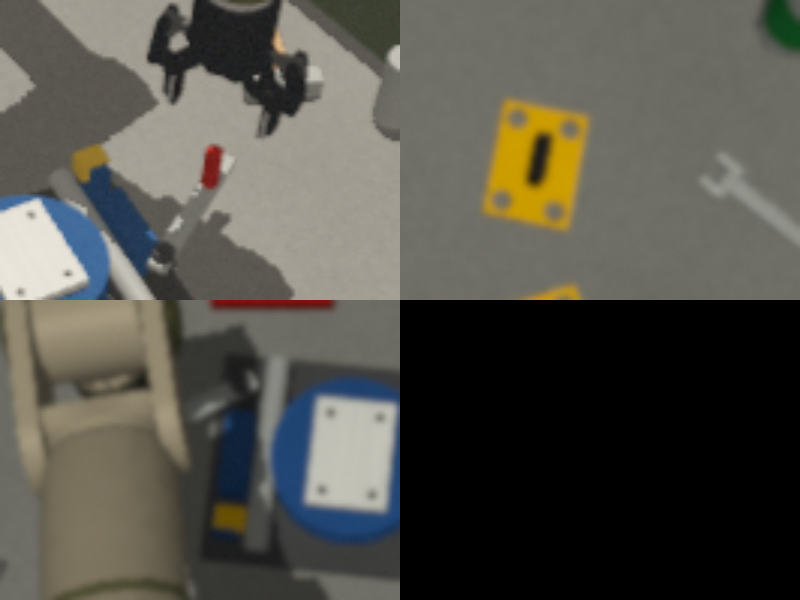

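The lower-left and upper-left crops show the gripper over the knob, and the seat and plate are in clear view. Descend and grip the knob.

```bash
python3 -m creep '[{"jaw":-1,"travel":[0,1,-35],"roll":0},{"jaw":-1,"travel":[0,1,-70],"roll":0},{"jaw":-1,"travel":[0,1,-72],"roll":0},{"jaw":-1,"travel":[0,1,-72],"roll":0},{"jaw":0.3,"travel":[0,1,-72],"roll":0},{"jaw":1,"travel":[0,1,-72],"roll":0},{"jaw":1,"travel":[0,1,-72],"roll":0},{"jaw":1,"travel":[0,1,-72],"roll":0},{"jaw":1,"travel":[0,1,-72],"roll":0},{"jaw":1,"travel":[0,1,-72],"roll":0},{"jaw":1,"travel":[0,1,-72],"roll":0},{"jaw":1,"travel":[0,1,-72],"roll":0}]' 20
python3 - <<'E'
from h import *
st()
h=np.array([611,104.]);p=np.array(observe()["position"][:2])*1000
r=p-h;a=np.degrees(np.arctan2(r[1],r[0]));print(np.hypot(*r),a)
a0=a
L=105
for k in range(1,13):
    t=np.radians(a0+k*5);v=L*np.array([np.cos(t),np.sin(t)])-L*np.array([np.cos(np.radians(a0)),np.sin(np.radians(a0))]);print(k*5,v.round(),round(np.radians(k*5),3))
E
```

```text
time_s: 3.3
position: [0.5644, 0.1967, 0.2632]
tool_rot: [[-0.437, 0.9, 0.001], [0.9, 0.437, 0.0], [-0.0, 0.001, -1.0]]
ft_force: [-1.8, 0.9, 5.5]
grip_width: 0.0174
gripper_force: 21.0
t 3.3 pos [564.4 196.7 263.2] yaw_y 25.9 F [-1.8  0.9  5.5] w 17.4 gf 21.0 q [  8.  34.  78.   0.  68. -18.]
103.80196394905727 116.69427989819624
5 [-8. -4.] 0.087
10 [-16. -10.] 0.175
15 [-23. -15.] 0.262
20 [-29. -22.] 0.349
25 [-35. -29.] 0.436
30 [-41. -36.] 0.524
35 [-45. -44.] 0.611
40 [-49. -52.] 0.698
45 [-53. -61.] 0.785
50 [-55. -70.] 0.873
55 [-57. -79.] 0.96
60 [-58. -88.] 1.047
```

The grip is on the knob (17.4 mm). Swing it to about 50°.

```bash
python3 -m creep '[{"jaw":1,"travel":[-8,-4,0],"roll":0.087},{"jaw":1,"travel":[-16,-10,0],"roll":0.175},{"jaw":1,"travel":[-23,-15,0],"roll":0.262},{"jaw":1,"travel":[-29,-22,0],"roll":0.349},{"jaw":1,"travel":[-35,-29,0],"roll":0.436},{"jaw":1,"travel":[-41,-36,0],"roll":0.524},{"jaw":1,"travel":[-45,-44,0],"roll":0.611},{"jaw":1,"travel":[-49,-52,0],"roll":0.698},{"jaw":1,"travel":[-53,-61,0],"roll":0.785},{"jaw":1,"travel":[-55,-70,0],"roll":0.873},{"jaw":1,"travel":[-55,-70,0],"roll":0.873}]' 20
python3 -c "from h import *;st()"
```

```text
time_s: 4.4
position: [0.5089, 0.1262, 0.2631]
tool_rot: [[-0.97, 0.241, -0.001], [0.241, 0.97, 0.0], [0.001, 0.0, -1.0]]
ft_force: [-3.8, 0.5, 6.3]
grip_width: 0.0178
gripper_force: 21.2
t 4.4 pos [508.9 126.2 263.1] yaw_y 76.03 F [-3.8  0.5  6.3] w 17.8 gf 21.2 q [  1.  28.  90.   0.  62. -75.]
```

```bash
python3 -m creep '[{"jaw":1,"travel":[-1,-3,0],"roll":0.03},{"jaw":1,"travel":[-1,-5,0],"roll":0.05},{"jaw":1,"travel":[-1,-7,0],"roll":0.07},{"jaw":1,"travel":[-1,-7,0],"roll":0.08}]' 20; python3 -m creep '[{"jaw":1,"travel":[0,-2,0],"roll":0},{"jaw":1,"travel":[0,-2,0],"roll":0}]'; python3 -m creep '[{"jaw":1,"travel":[0,-2,0],"roll":0},{"jaw":1,"travel":[0,-2,0],"roll":0}]'
```

```text
time_s: 4.8
position: [0.5078, 0.1197, 0.2631]
tool_rot: [[-0.986, 0.164, -0.001], [0.164, 0.986, 0.0], [0.001, 0.0, -1.0]]
ft_force: [-5.2, 0.3, 9.7]
grip_width: 0.0176
gripper_force: 21.5
time_s: 5.0
position: [0.5076, 0.1183, 0.2631]
tool_rot: [[-0.986, 0.165, -0.002], [0.165, 0.986, 0.002], [0.002, 0.001, -1.0]]
ft_force: [-5.8, 5.1, 9.4]
grip_width: 0.0174
gripper_force: 21.5
time_s: 5.2
position: [0.5075, 0.1175, 0.2631]
tool_rot: [[-0.986, 0.165, -0.001], [0.165, 0.986, 0.005], [0.002, 0.005, -1.0]]
ft_force: [-4.1, 17.2, 8.1]
grip_width: 0.017
gripper_force: 22.1
```

The force rose to 17 N, which is the stop. Hold briefly, release, lift and look.

```bash
python3 -m creep '[{"jaw":1,"travel":[0,-1,0],"roll":0},{"jaw":1,"travel":[0,-1,0],"roll":0},{"jaw":1,"travel":[0,-1,0],"roll":0},{"jaw":0,"travel":[0,0,0],"roll":0},{"jaw":-0.5,"travel":[0,2,0],"roll":0},{"jaw":-1,"travel":[0,2,0],"roll":0},{"jaw":-1,"travel":[0,2,0],"roll":0},{"jaw":-1,"travel":[0,2,40],"roll":0},{"jaw":-1,"travel":[0,2,80],"roll":0},{"jaw":-1,"travel":[0,2,120],"roll":0},{"jaw":-1,"travel":[0,-48,130],"roll":0},{"jaw":-1,"travel":[0,-98,130],"roll":0}]' 20
python3 -m creep '[{"jaw":-1,"travel":[-13,-140,0],"roll":-0.08},{"jaw":-1,"travel":[-27,-281,0],"roll":-0.08},{"jaw":-1,"travel":[-27,-281,0],"roll":-0.08},{"jaw":-1,"travel":[-27,-281,0],"roll":-0.08},{"jaw":-1,"travel":[-27,-281,0],"roll":-0.08},{"jaw":-1,"travel":[-27,-281,0],"roll":-0.08},{"jaw":-1,"travel":[-27,-281,0],"roll":-0.08},{"jaw":-1,"travel":[-27,-281,0],"roll":-0.08}]'
python3 - <<'E'
from h import *
st()
o=np.zeros((600,800,3),np.uint8)
for k,n in enumerate(("top","scene")):
    im,P=grab(n)[::2];np.savez(n+"2.npz",im=im,P=P);print(n);plates(im,P)
    hsv=cv2.cvtColor(im,cv2.COLOR_RGB2HSV);Z=P[...,2];near=(np.hypot(P[...,0],P[...,1])<.8)
    comp("red",((hsv[...,0]<6)|(hsv[...,0]>174))&(hsv[...,1]>150)&near&(Z>.07),P,5)
    comp("steel",(abs(Z-.076)<.006)&(hsv[...,1]<40)&(hsv[...,2]>90)&near&(P[...,1]>.09),P,20)
    comp("seat",(abs(Z-.078)<.008)&(hsv[...,1]<60)&(hsv[...,2]>150)&near,P)
    c=im[190:290,230:363] if k==0 else im[190:290,310:443]
    o[:300,400*k:400*k+400]=cv2.resize(c,(400,300),interpolation=2)
    if k: o[300:,:400]=cv2.resize(im[230:330,180:313],(400,300),interpolation=2)
save("pics/c3.png",o)
E
```

```text
time_s: 6.4
position: [0.5081, 0.0181, 0.3948]
tool_rot: [[-0.987, 0.162, 0.004], [0.162, 0.987, -0.001], [-0.005, -0.0, -1.0]]
ft_force: [1.6, -0.2, -0.2]
grip_width: 0.0854
gripper_force: 0.0
time_s: 7.2
position: [0.481, -0.2628, 0.3924]
tool_rot: [[-0.97, 0.245, -0.001], [0.245, 0.97, 0.001], [0.001, 0.001, -1.0]]
ft_force: [-0.5, 1.1, 1.2]
grip_width: 0.0855
gripper_force: 0.0
t 7.2 pos [ 481.  -262.8  392.4] yaw_y 75.82 F [-0.5  1.1  1.2] w 85.5 gf 0.0 q [ -41.   22.   76.    0.   82. -117.]
top
plate [402. 293.] 630 [ 314.3 -244.5] [ 79.8 110.4] 15.5 dist 398
plate [440. 334.] 818 [ 186.4 -359. ] [ 80.3 111.9] 2.8 dist 405
red [274. 229.] 31 [503.7 118.8] [15.2 13.6] 77.3 z 0.1233
steel [278. 213.] 146 [563.4 110.2] [19.6 81.3] 80.4 z 0.0752
seat [316. 220.] 836 [534.6  -3.8] [ 78.4 108.8] 81.4 z 0.0773
scene
plate [174. 248.] 455 [ 189.3 -360.8] [ 83.5 107.1] 1.8 dist 407
plate [225. 259.] 477 [ 316.8 -246.7] [ 83.3 108.5] 13.8 dist 402
plate [245. 299.] 678 [ 482.4 -263.8] [ 78.8 110.6] 75.2 dist 550
red [357. 224.] 62 [510.5 114.8] [15.  12.9] 7.3 z 0.1067
steel [454. 196.] 39 [564.8 463.6] [43.2 22.7] 24.3 z 0.0749
steel [364. 241.] 177 [545.7 112.8] [ 23.4 122.3] 82.1 z 0.0754
steel [376. 258.] 20 [623.4  99.8] [20.3  7. ] 74.3 z 0.075
seat [365. 242.] 145 [556.7 111.3] [23.4 90.3] 82.1 z 0.0756
seat [329. 255.] 853 [535.   -4.6] [ 81.7 112.9] 81.8 z 0.0773
```

View pics/c3.png

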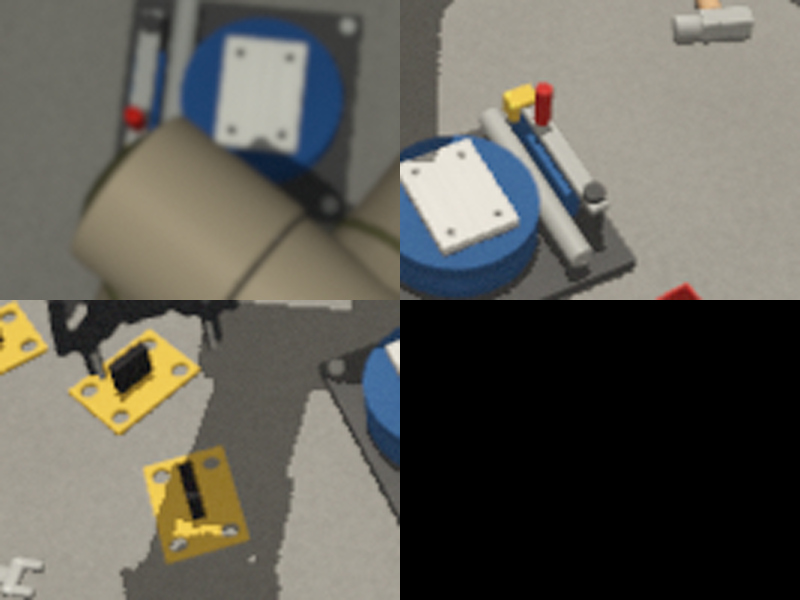

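The crops show the arm lying in the catch with the knob at about (506,118) mm. That puts it at 172°, in line with the die's x axis, so it is home. The gripper is now above the target plate; descend and grip the handle.

```bash
python3 -m creep '[{"jaw":-1,"travel":[1,0,-50],"roll":-0.01},{"jaw":-1,"travel":[1,0,-100],"roll":-0.01},{"jaw":-1,"travel":[1,0,-150],"roll":-0.01},{"jaw":-1,"travel":[1,0,-185],"roll":-0.01},{"jaw":-1,"travel":[1,0,-204],"roll":-0.01},{"jaw":-1,"travel":[1,0,-204],"roll":-0.01},{"jaw":0.2,"travel":[1,0,-204],"roll":-0.01},{"jaw":1,"travel":[1,0,-204],"roll":-0.01},{"jaw":1,"travel":[1,0,-204],"roll":-0.01},{"jaw":1,"travel":[1,0,-204],"roll":-0.01},{"jaw":1,"travel":[1,0,-204],"roll":-0.01},{"jaw":1,"travel":[1,0,-204],"roll":-0.01}]' 60
python3 -m creep '[{"jaw":1,"travel":[0,0,0],"roll":0},{"jaw":1,"travel":[0,0,0],"roll":0},{"jaw":1,"travel":[0,0,0],"roll":0}]' 
python3 -c "from h import *;st()"
```

```text
time_s: 8.5
position: [0.4824, -0.2625, 0.1895]
tool_rot: [[-0.967, 0.253, 0.001], [0.253, 0.967, -0.001], [-0.001, -0.001, -1.0]]
ft_force: [-1.1, 0.2, 6.2]
grip_width: 0.0134
gripper_force: 60.2
time_s: 8.8
position: [0.4824, -0.2625, 0.1895]
tool_rot: [[-0.967, 0.253, 0.001], [0.253, 0.967, -0.001], [-0.001, -0.001, -1.0]]
ft_force: [-0.6, 1.0, 6.6]
grip_width: 0.013
gripper_force: 60.2
t 8.8 pos [ 482.4 -262.5  189.5] yaw_y 75.34 F [-0.6  1.   6.6] w 13.0 gf 60.2 q [ -41.   36.   90.    0.   53. -116.]
```

```bash
python3 -m creep '[{"jaw":1,"travel":[0,0,30],"roll":0},{"jaw":1,"travel":[0,0,70],"roll":0},{"jaw":1,"travel":[0,0,110],"roll":0},{"jaw":1,"travel":[0,0,135],"roll":0},{"jaw":1,"travel":[8,30,140],"roll":0},{"jaw":1,"travel":[16,70,140],"roll":0.03},{"jaw":1,"travel":[25,110,140],"roll":0.06},{"jaw":1,"travel":[35,150,140],"roll":0.107},{"jaw":1,"travel":[42,190,140],"roll":0.107},{"jaw":1,"travel":[47,225,140],"roll":0.107},{"jaw":1,"travel":[51,248,140],"roll":0.107},{"jaw":1,"travel":[52,258,140],"roll":0.107}]'
python3 -m creep '[{"jaw":1,"travel":[0,0,0],"roll":0},{"jaw":1,"travel":[0,0,-10],"roll":0},{"jaw":1,"travel":[0,0,-10],"roll":0}]' 
cat > look.py <<'E'
from h import *
import sys
st()
o=np.zeros((600,800,3),np.uint8)
for k,n in enumerate(("top","scene")):
    im,P=grab(n)[::2];print(n)
    hsv=cv2.cvtColor(im,cv2.COLOR_RGB2HSV);Z=P[...,2];near=(np.hypot(P[...,0],P[...,1])<.8)
    m=(hsv[...,0]>18)&(hsv[...,0]<32)&(hsv[...,1]>130)&near&(Z>.095)
    comp("held",m,P,50)
    q=P[m&(abs(Z-np.median(Z[m]))<.012)&(np.hypot(P[...,0]-.534,P[...,1]+.004)<.09)]
    A=np.c_[q[:,:2]-[.534,-.004],np.ones(len(q))];c=np.linalg.lstsq(A,q[:,2],rcond=None)[0];print("plane slope deg",np.degrees(c[:2]).round(2),"z",c[2].round(4))
    c=im[175:268,255:379] if k==0 else im[190:290,270:403]
    o[300*0:300,400*k:400*k+400]=cv2.resize(c,(400,300),interpolation=2)
    if k: o[300:,:400]=cv2.resize(im[150:300,280:480],(400,300),interpolation=2)
save(sys.argv[1],o)
E
python3 look.py pics/c4.png
```

```text
time_s: 10.0
position: [0.5342, -0.0024, 0.3282]
tool_rot: [[-0.989, 0.146, -0.001], [0.146, 0.989, 0.001], [0.001, 0.0, -1.0]]
ft_force: [-0.2, -0.7, -3.6]
grip_width: 0.0133
gripper_force: 59.6
time_s: 10.3
position: [0.534, -0.0054, 0.3171]
tool_rot: [[-0.989, 0.15, -0.003], [0.15, 0.989, 0.0], [0.003, -0.0, -1.0]]
ft_force: [-0.0, -0.6, -4.7]
grip_width: 0.013
gripper_force: 59.5
t 10.3 pos [534.   -5.4 317.1] yaw_y 81.39 F [-0.  -0.6 -4.7] w 13.0 gf 59.5 q [-13.  25.  85.  -0.  70. -95.]
top
plane slope deg [0. 0.] z 0.0
scene
held [328. 246.] 520 [532.1  -6.9] [ 78.7 114.9] 80.8 z 0.1337
plane slope deg [-0.14  0.52] z 0.1337
```

View pics/c4.png

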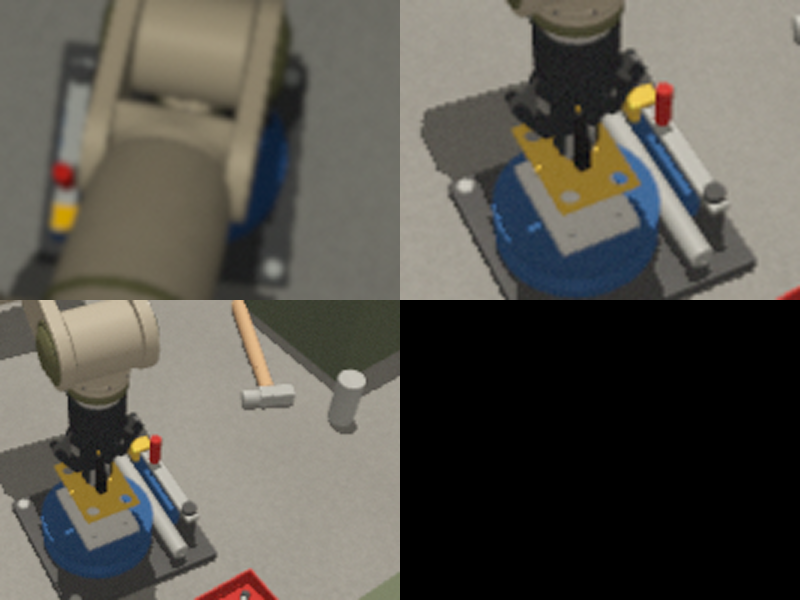

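The plate hangs level over the seat (scene (328,246), about 128 mm underside). Lower by 25 mm and shift about (1,1.5) mm.

```bash
python3 -m creep '[{"jaw":1,"travel":[1,2,-8],"roll":0.005},{"jaw":1,"travel":[1,2,-16],"roll":0.005},{"jaw":1,"travel":[1,2,-22],"roll":0.005},{"jaw":1,"travel":[1,2,-25],"roll":0.005},{"jaw":1,"travel":[1,2,-25],"roll":0.005},{"jaw":1,"travel":[1,2,-25],"roll":0.005},{"jaw":1,"travel":[1,2,-25],"roll":0.005},{"jaw":1,"travel":[1,2,-25],"roll":0.005}]'
sed -i 's/im\[150:300,280:480\],(400,300)/im[215:290,290:390],(400,300)/' look.py; python3 look.py pics/c5.png
```

```text
time_s: 11.2
position: [0.5353, -0.0023, 0.294]
tool_rot: [[-0.99, 0.143, 0.001], [0.143, 0.99, -0.0], [-0.001, -0.0, -1.0]]
ft_force: [-0.2, 0.6, -3.1]
grip_width: 0.0132
gripper_force: 59.6
t 11.2 pos [535.3  -2.3 294. ] yaw_y 81.76 F [-0.2  0.6 -3.1] w 13.2 gf 59.6 q [-13.  27.  87.  -0.  67. -95.]
top
plane slope deg [0. 0.] z 0.0
scene
held [330. 251.] 504 [536.   -3.7] [ 78.3 110.8] 82.5 z 0.11
plane slope deg [0.08 0.03] z 0.1098
```

View pics/c5.png

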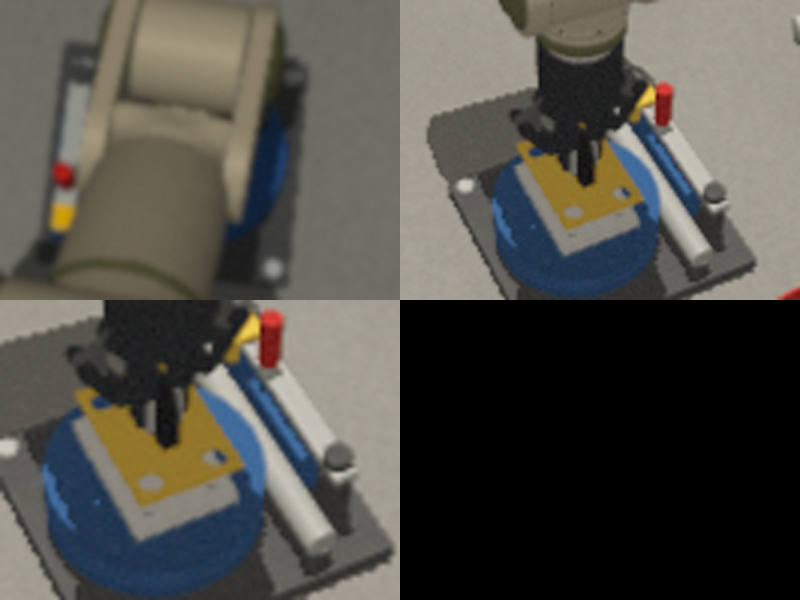

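The plate is level, 26 mm above the seat, and about 1 mm off centre; the latch still lies in the catch. One small trim, settle, then hand in.

```bash
python3 -m creep '[{"jaw":1,"travel":[-0.5,-1,-1],"roll":-0.005},{"jaw":1,"travel":[-0.5,-1,-1],"roll":-0.005},{"jaw":1,"travel":[-0.5,-1,-1],"roll":-0.005},{"jaw":1,"travel":[-0.5,-1,-1],"roll":-0.005},{"jaw":1,"travel":[-0.5,-1,-1],"roll":-0.005},{"jaw":1,"travel":[-0.5,-1,-1],"roll":-0.005}]'
python3 -c "
from h import *
st();print(close_job())"
```

```text
time_s: 11.9
position: [0.5348, -0.0033, 0.2927]
tool_rot: [[-0.989, 0.148, -0.0], [0.148, 0.989, 0.0], [0.0, 0.0, -1.0]]
ft_force: [-0.4, -0.7, -3.8]
grip_width: 0.013
gripper_force: 59.6
t 11.9 pos [534.8  -3.3 292.7] yaw_y 81.48 F [-0.4 -0.7 -3.8] w 13.0 gf 59.6 q [-13.  27.  87.   0.  67. -95.]
the job is handed in; nothing more can be done
None
```

I handed the job in at 11.9 s with the latch pushed to its stop in the catch and the plate held level about 25 mm above the seat, its holes lined up to about 1 mm by my camera measurements; the judge's verdict was not shown.

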